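# Close the instrument tin and clamp it in its carrying cradle

### The job

Gently lower the open lid of the metal instrument tin until it is fully closed. Then pump the red two-bar trigger of the cradle's ratchet clamp, squeezing it and letting it spring right back, until the orange spring pad meets the tin and grips it against the fixed blue jaw; stop when the pad is pushed in about half of its spring travel, never to the bottom, and move the clamp only by its trigger. The program finishes while still holding the trigger squeezed, with the tin gripped; leave the vial, the bottle and the tape roll where they stand.

Things in the scene. Friction and masses are not known exactly. Their poses are not given: they have to be found in the camera images.
- trigger (a point): point fixed to the clamp, midway between the two upright red trigger bars, 105 mm above the table. Axes: y is the way the jaw travels (to the tin), z up, x away from the robot at yaw 0. Each bar: 30 mm (x) by 12 mm (y), z = 58 to 125 mm; outer faces 66 mm apart at rest, 36 mm fully squeezed. The housing below ends at z = 74 mm; all else on the clamp, lid closed, is below 95 mm
- grip_rear (a joint): travel of the rear red bar (away from the tin) towards the other, in m: 0 at rest, 0.015 fully squeezed. The bars are geared to move equally and oppositely: outer span = 66 mm minus twice this. A spring (3 N on each bar) pushes them apart; driving the jaw takes about 12 to 18 N on each bar
- grip_front (a joint): travel of the front red grip bar (nearer the tin), in m; always equal to grip_rear
- jaw (a joint): travel of the sliding blue jaw towards the tin, in m: 0 back, 0.064 fully out. A squeeze drives it as far as the trigger moves, less up to 5.5 mm before the ratchet (5.5 mm teeth) catches: mostly 11 mm, 9 to 15, for a full squeeze after a full release. It stays when the trigger springs back (16 N brake) and cannot be driven back
- pad (a joint): how far the orange spring pad is pushed in towards its blue jaw, in m: 0 free, 0.014 bottomed out. The spring is 1 N per mm, so 0.007 (half of the travel) means 7 N on the tin. The tin may slide up to a few mm (4 to 6 N friction) before the fixed jaw stops it
- pad_face (a point): centre of the orange pad's rubber face (60 mm wide, 36 mm high) that will meet the tin; axes as the clamp's, y towards the tin
- stop_face (a point): centre of the rubber face of the fixed blue jaw at the far end of the cradle, 104 mm wide, 48 mm high; the tin stands about 1 mm from it; axes as the clamp's
- tin_center (a point): centre of the loose metal instrument tin's body, 100 mm (x) by 130 mm (y) by 60 mm high, about 0.6 kg, standing at 12 mm height between two low side curbs of the cradle, axes as the clamp's; the pad meets its side 65 mm from this centre in -y
- lid (a joint): angle of the tin's hinged lid in rad: 0 closed, growing as it opens upward, 1.9 at most; a stiff hinge (0.085 N m) holds it at any angle
- lid_hinge (a point): hinge line of the lid, at the middle of the tin's top rim on the side away from the robot (+x of the clamp), at the lid's underside; its axes turn with the lid: at angle 0 they are the clamp's; y is the hinge line and the lid reaches 100 mm from it along its own -x, is 130 mm wide (y) and 8 mm thick (z, outwards)
- lid_edge (a point): middle of the lid's free edge, half-way through its 8 mm thickness, 100 mm from the hinge line; a black finger tab sticks out 11 mm farther there; axes turn with the lid
- vial: bystander: small brown glass jar with a white cap, 36 mm diameter, 65 mm high, loose beside the clamp; origin at the centre of its underside
- antiseptic: bystander: white plastic bottle with an orange cap, 56 mm diameter, 140 mm high, loose; origin at the centre of its underside
- tape: bystander: yellow tape roll lying flat, 64 mm outer diameter, 25 mm high, loose; origin at the centre of its underside
Things that resemble listed ones, but are neither listed nor needed, are in the scene too. Of the things that look like the part that bears tin_center, the largest one is meant.

How it is judged (in metres and radians):
On the way, in this order (a step that is already met when the one before it is completed fails the run):
1. the lid is closed (value of joint lid below 0.04 rad), for 0.2 s.
2. the trigger is squeezed, with the pad still clear of the tin (value of joint grip_rear above 0.006 m and value of joint pad below 0.002 m and contact force between the fingers and grip_rear above 1 N), for 0.05 s.
3. the trigger is let spring back (value of joint grip_rear below 0.003 m), for 0.05 s.
At the end, for the whole second after the job is handed in: The lid is closed (under 0.04 rad); the tin stands flat and at rest, gripped between the pad (pushed in 3.5 to 11.5 mm, more than 2 N on the tin) and the fixed jaw (more than 0.3 N); the fingers still hold both trigger bars squeezed (more than 1.5 mm, more than 1 N on each) (value of joint lid below 0.04 rad and value of joint pad between 0.0035 and 0.0115 m and contact force between pad and tin above 2 N and contact force between stop_jaw and tin above 0.3 N and contact force between the fingers and grip_rear above 1 N and contact force between the fingers and grip_front above 1 N and value of joint grip_rear above 0.0015 m and angle between tin_center's own z axis and vertical below 0.05 rad and linear speed of tin below 0.02 m/s); the arm keeps its last pose, push and grip.
It fails at once if the spring pad is bottomed out, crushing the tin (value of joint pad above 0.013 m).
It fails at once if the lid is slammed (velocity of joint lid below -4 rad/s).
It fails at once if the robot pushes the sliding jaw or pad itself (contact force between any of the arm, the fingers and jaw above 4 N).
It fails at once if a bystander is moved or tipped (distance of any of vial, antiseptic, tape from where it was at the start of the episode above 0.02 m or angle between any of vial, antiseptic's own z axis and vertical above 0.4 rad).
It also fails if it takes over 72 s, if anything falls off the work surface, if the arm or the gripper's body presses on something with over 40 N, if the wrist force passes 120 N, or if a joint passes its speed limit or range.

### The arm

A 7-joint arm with a two-finger parallel gripper is mounted at the origin on the work surface. World frame = base frame: x ahead of the robot, y to its left, z up, the work surface at z = 0. Lengths are in mm, angles in rad, forces in N, time in s.
With the tool pointing down it reaches from about 375 to 925 mm from the base axis. Payload 3.1 kg.
Tool frame: the origin (TCP) lies on the centre line of the jaws, within the pads' length; the fingertips stand 19 mm ahead of it and the grasp point (between the pads) is the TCP; z points along the fingers, y is the line along which they close (so a half turn about z gives the same grasp; the last joint's range is limited). The gripper opens to 85 mm and grips with 20 to 120 N. Pads are 22 mm wide; open, the fingers measure 114 mm over their backs; the gripper's body (76 mm by 85 mm) begins 54 mm behind the grasp point. The pads swing forward as they close: fully open they stand 13 mm farther back than shut.
Start: joints at [-1.386, 0.383, 0.044, 1.598, -0.018, 1.161, -0.05], TCP at [181.357, 624.19, 250.269] pointing down, gripper open.
Joint ranges: [-2.61, 2.61], [-0.41, 2.15], [-1.48, 1.57], [0, 2.5], [-1.57, 4.71], [0.05, 1.97], [-2.85, 2.85]. Speed limits (rad/s): [2.79, 2.79, 3.14, 3.14, 3.14, 3.14, 3.14].

### API

Orientations are given as a unit quaternion [w, x, y, z].
In Python, from bench import env, optics gives the robot as it stands. The module is installed in compiled form; this text tells all that it offers.
- The arm moves only by the tool carry_out, never from a script. Its argument "moves" is a list that holds one entry, the list of rows, each a list of 5 numbers: the shift along the tool's x, y, z in mm, then the turn about the tool's z in rad, then the closure in counts, from 0 (fully open) to 255 (shut). In form: [[[tx, ty, tz, roll, gripper], ...]]. A call has 1 to 20 rows; each row shifts and turns the commanded pose from where the row before left it, along the tool's axes as they then stand; what a row does not reach is not made up. A row lasts 1/10 s, in which the tool goes at most 50 mm and 8.59 degrees, less where a joint would pass 70% of its speed; a pose out of reach is approached as far as the arm can. A call with a gripper value outside its range is refused whole. The fingers move at their own pace and stop on an object; "force" is the grip in N (left out, the last holds). Time passes only in rows, so rows that do not move let the fingers close. It gives the time, the measured TCP pose, the force, the opening and the grip force at its end, in the units of the state.
- env.observe(): the state, without advancing time (a new reading comes with each control period).
- optics.get_image(name): name is "scene" or "side" or "wrist"; returns a dict with "color" (400x640x3 uint8, red, green, blue), "K" (3x3 intrinsics, pixels), "k1" (the pictures are not rectified: a ray, as slopes to the right and down, at radius r is drawn at 1 + k1 r^2 times it, then the intrinsics apply), "R" (3x3) and "t" (3): a world point X has camera coordinates R X + t; the wrist camera has in their place "mount" (4x4, takes a point from camera to tool coordinates, whose origin is the TCP and whose axes are the flange's). Camera axes: x right, y down, z forward; pixel columns grow to the right and rows downward; lengths in mm; the calibration is good to about 2 mm. A picture is of the moment at which its call begins: read the wrist's pose just before it. There is no depth.
- env.finish_job(): hands the job in; it is judged then, once.
The state is a dict: "t": time; "qpos": joint angles; "joint_vel": joint speeds; "joint_efforts": joint torques, N m; "eef_pos": TCP position; "tool_rot": TCP orientation; "wrist_force": force on the tool from outside, world axes, zero at the start; "ft_torque": the same for the moment, N m; "opening": opening from 0.0 (shut) to 1.0 (fully open); "gripper_force": force on a finger pad.
Only numpy, scipy, OpenCV 4.12 (cv2) and the standard library are available. Lean on these libraries where they do the work, as an engineer would, in place of code of your own. Each camera call takes 0.05 s, during which the arm holds its last target. There are 200 camera calls.

## Working session

There is one attempt and no reset: what is moved stays moved. The work goes in short steps, Python scripts to look and compute and a tool call to move; the robot and the scene stay as the last step left them, time stands still between calls to the robot, and variables do not carry over. Pictures are saved under pics/ and viewed, at most 10 in all, crops included, and the job is handed in when it is done.

Besides the shell and the picture viewer there is one more tool, called after "Emit:" by a JSON object that holds its "name" and its "arguments". carry_out: Moves the arm, as the interface text tells. Its arguments: {"type":"object","properties":{"moves":{"type":"array"},"force":{"type":"number"}},"required":["moves"]}

```bash
mkdir -p pics
python3 - <<'E'
from bench import env, optics
import cv2
s=env.observe();print(s)
for n in("scene","side"):
    d=optics.get_image(n);cv2.imwrite(f"pics/{n}0.png",d["color"][:,:,::-1]);print(n,d["K"],d["k1"],d["R"],d["t"])
E
```

```text
{'t': 0.0, 'qpos': array([-1.38577025,  0.38386914,  0.04384716,  1.59960569, -0.0179081 ,
        1.16115333, -0.04989047]), 'joint_vel': array([-0.00192021, -0.00185668,  0.00219747,  0.00151171, -0.00011726,
        0.00035004,  0.00077789]), 'joint_efforts': array([ 2.45832980e-04, -4.33461893e+01,  1.02456193e+00, -2.49508506e+01,
        1.05548609e-02,  1.13721716e-02,  6.65796847e-06]), 'eef_pos': array([181.1552025 , 623.31314278, 248.85051878]), 'tool_rot': array([-1.16079189e-04,  1.40905785e-01,  9.90022128e-01, -1.31628156e-03]), 'wrist_force': array([-0.64134809,  0.8496485 ,  0.45426239]), 'ft_torque': array([0.05705366, 0.00929646, 0.04355926]), 'gripper_force': 0.0, 'opening': 0.9986785155541524}
scene [[387.29709183   0.         317.11185759]
 [  0.         387.29709183 206.78483144]
 [  0.           0.           1.        ]] -0.081152921062127 [[ 0.87514639  0.48352204  0.01803428]
 [ 0.27986948 -0.47543928 -0.8340447 ]
 [-0.39470479  0.73495845 -0.55140204]] [-512.28575973  -94.79528544 1325.30536715]
side [[378.32429968   0.         327.86871413]
 [  0.         378.32429968 209.54608322]
 [  0.           0.           1.        ]] -0.08155950947648818 [[ 0.99443216 -0.10438896 -0.01440942]
 [-0.08222861 -0.68316645 -0.7256184 ]
 [ 0.06590252  0.72276314 -0.68794644]] [-566.87327619  101.9858173   962.00194677]
```

View pics/scene0.png

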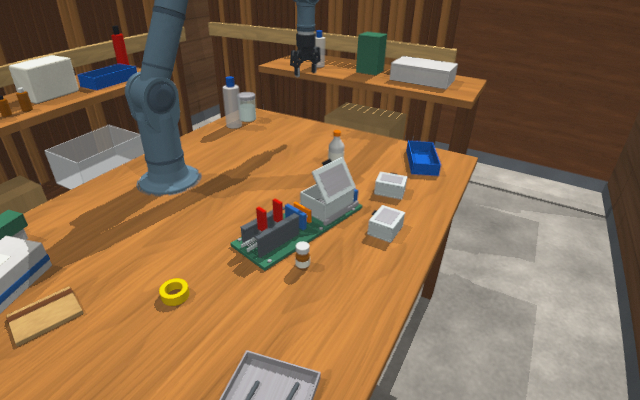

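View pics/side0.png

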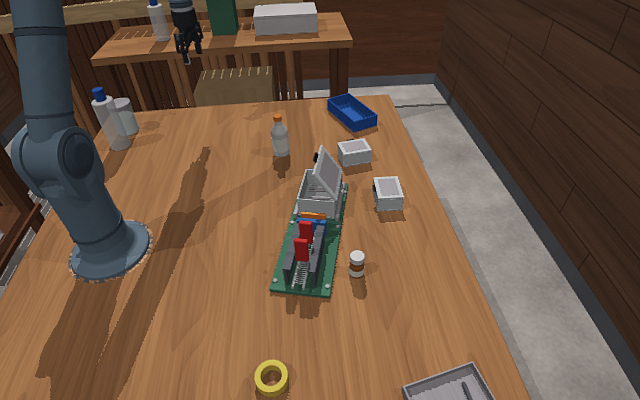

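The scene shows the clamp with red bars at side px (306,231) and (302,249), the tin beyond at (320,195) with its lid open to about vertical. The bottle is at (280,140), the vial at (357,264). I'll enlarge both views.

```bash
cat > h.py <<'E'
import numpy as np, cv2
from scipy.spatial.transform import Rotation as Ro
def cam(d,pose=None):
    if "mount" in d:
        q=np.array(pose["tool_rot"]);T=np.eye(4);T[:3,:3]=Ro.from_quat(q[[1,2,3,0]]).as_matrix();T[:3,3]=pose["eef_pos"]
        M=np.linalg.inv(T@np.array(d["mount"]));return M[:3,:3],M[:3,3]
    return np.array(d["R"]),np.array(d["t"])
def proj(P,K,k1,R,t):
    c=np.atleast_2d(P)@R.T+t; s=c[:,:2]/c[:,2:]; s=s*(1+k1*(s**2).sum(1,keepdims=True))
    return s@np.diag([K[0,0],K[1,1]])+K[:2,2]
def ray(uv,K,k1,R,t):
    u=cv2.undistortPoints(np.array([[uv]],float),K,np.array([k1,0,0,0.]))[0,0]
    return -R.T@t, R.T@np.array([u[0],u[1],1])
def onz(uv,z,*c):
    o,d=ray(uv,*c); return o+d*(z-o[2])/d[2]
E
python3 - <<'E'
import cv2,numpy as np
a=cv2.imread("pics/side0.png")[140:305,250:380]
b=cv2.imread("pics/scene0.png")[150:280,225:405]
f=lambda i,k:cv2.resize(i,None,fx=k,fy=k,interpolation=cv2.INTER_CUBIC)
cv2.imwrite("pics/sidec.png",f(a,3.6));cv2.imwrite("pics/scenec.png",f(b,4.4))
E
```

```text
(no output)
```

View pics/sidec.png

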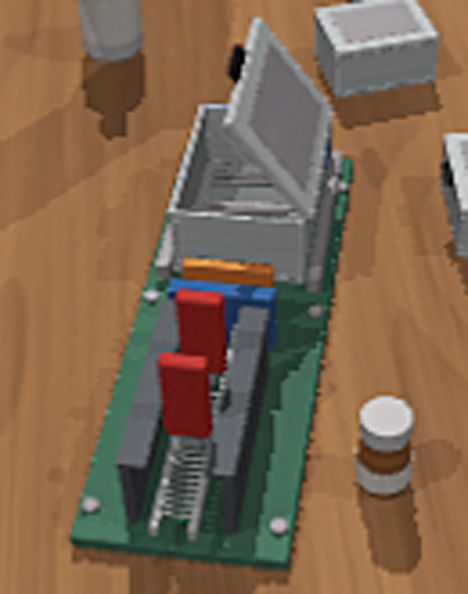

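View pics/scenec.png

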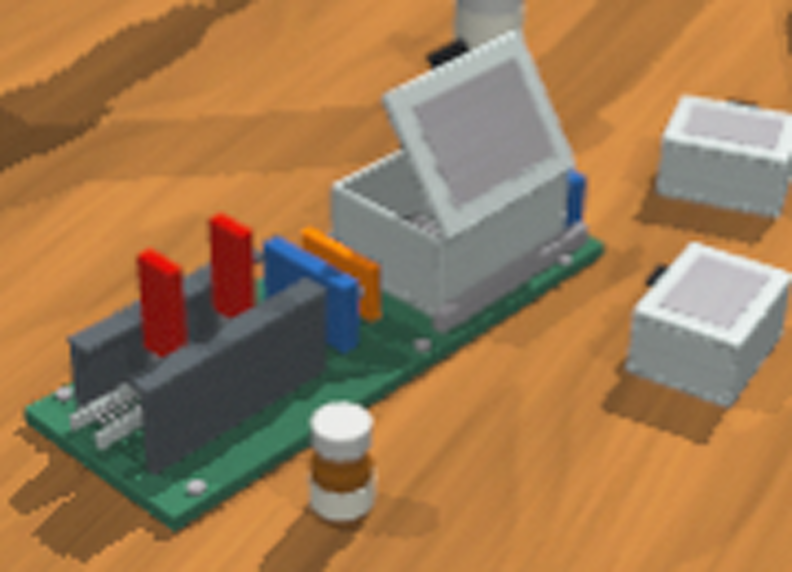

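Run:
```python
from bench import optics
from h import *
ds={n:optics.get_image(n) for n in("side","scene")}
C={n:(np.array(d["K"]),d["k1"],*cam(d)) for n,d in ds.items()}
S=lambda u,v:(u/3.6+250,v/3.6+140)
E=lambda u,v:(u/4.4+225,v/4.4+150)
def tri(a,b):
    A=[];B=[]
    for uv,c in((S(*a),C["side"]),(E(*b),C["scene"])):
        o,d=ray(uv,*c);d/=np.linalg.norm(d);M=np.eye(3)-np.outer(d,d);A.append(M);B.append(M@o)
    A=np.vstack(A);B=np.hstack(B);x,r,_,_=np.linalg.lstsq(A,B,rcond=None);return x.round(1),np.sqrt(r).round(1)
for n,a,b in [("rearbar top",(183,357),(161,260)),("frontbar top",(202,294),(231,225)),("tin near-left",(172,213),(335,187)),("tin near-right",(305,225),(440,238)),
 ("lid near",(227,121),(388,97)),("lid far",(258,20),(515,33)),("hinge near?",(305,212),(450,230)),("hinge far",(330,110),(572,165)),("tab",(237,63),(449,53)),
 ("base NL",(72,541),(28,410)),("base NR",(290,565),(178,525)),("base FR",(350,158),(603,245))]:
    print(n,*tri(a,b))
for n,uv,c in [("vial",(357,272),"side"),("antis",(281,155),"side"),("tape",(271,382),"side")]: print(n,onz(uv,0,*C[c]).round())
for c in C: print(c,-C[c][2].T@C[c][3])
```

```text
rearbar top [ 499.3 -134.7  123.4] [0.5]
frontbar top [513.8 -84.9 124.6] [0.2]
tin near-left [498.2  57.1  69.6] [2.]
tin near-right [592.   27.5  75.7] [3.5]
lid near [541.1  51.8 152.7] [0.4]
lid far [573.2 166.9 156.2] [1.1]
hinge near? [593.3  39.5  76.3] [2.3]
hinge far [626.5 154.6  76.2] [1.2]
tab [553.1 109.5 160.4] [2.]
base NL [ 419.7 -175.8    8.8] [3.7]
base NR [ 554.4 -208.6    5.7] [1.5]
base FR [646.6 176.    7. ] [0.1]
vial [ 625. -144.    0.]
antis [451. 360.   0.]
tape [ 420. -385.    0.]
side [ 508.70481685 -684.80156631  727.64028742]
scene [ 997.95971796 -771.41232278  660.95127775]
```

Bars, tin and lid corners triangulate consistently: clamp yaw ≈ −0.27, hinge ≈ (610,97,72), lid ≈ 1.0 rad, trigger ≈ (506,−110). Tool y is already along the clamp's y. Moving above the lid with the gripper shut.

Emit:
{"name": "carry_out", "arguments": {"moves": [[[-26.4,-19.2,0,0,255],[-26.4,-19.2,0,0,255],[-26.4,-19.2,0,0,255],[-26.4,-19.2,0,0,255],[-26.4,-19.2,0,0,255],[-26.4,-19.2,0,0,255],[-26.4,-19.2,0,0,255],[-26.4,-19.2,0,0,255],[-26.4,-19.2,0,0,255],[-26.4,-19.2,0,0,255],[-26.4,-19.2,0,0,255],[-26.4,-19.2,0,0,255],[-26.4,-19.2,0,0,255],[-26.4,-19.2,0,0,255],[-26.4,-19.2,0,0,255],[-26.4,-19.2,0,0,255],[-26.4,-19.2,0,0,255],[-26.4,-19.2,0,0,255],[-26.4,-19.2,0,0,255],[-26.4,-19.2,0,0,255]]], "force": 40}}

```text
t: 2.2
eef_pos: [581.7, 107.1, 250.1]
tool_rot: [-0.0, 0.141, 0.99, 0.0]
wrist_force: [-0.1, 0.6, -0.0]
opening: -0.001
gripper_force: 0.0
```

Emit:
{"name": "carry_out", "arguments": {"moves": [[[-3,0,0,0,255],[-3,0,10,0,255],[0,0,15,0,255],[0,0,15,0,255],[0,0,12,0,255],[0,0,8,0,255],[0,0,5,0,255],[0,0,5,0,255],[0,0,5,0,255]]]}}

```text
t: 3.1
eef_pos: [587.4, 106.6, 175.4]
tool_rot: [0.0, 0.141, 0.99, 0.0]
wrist_force: [0.4, 0.2, 0.4]
opening: -0.002
gripper_force: 0.0
```

Run:
```python
from bench import env,optics
import cv2,numpy as np
print(env.observe()["wrist_force"])
a=optics.get_image("side")["color"][90:260,250:400,::-1]
b=optics.get_image("scene")["color"][90:260,270:420,::-1]
cv2.imwrite("pics/lid1.png",cv2.resize(np.hstack([a,b]),None,fx=2.6,fy=2.6,interpolation=cv2.INTER_CUBIC))
```

```text
[0.39723453 0.24231134 0.41004119]
```

View pics/lid1.png

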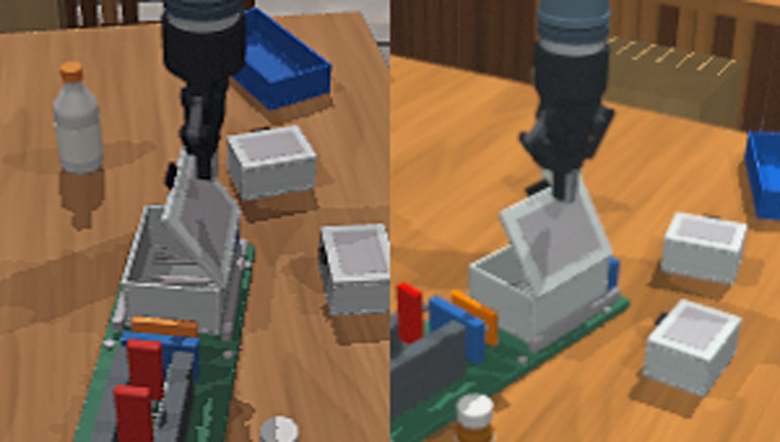

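The shut fingers stand on the lid's outer side, just above its free edge (crop px ~(205,170)). Lowering gently, sweeping toward the free edge.

Emit:
{"name": "carry_out", "arguments": {"moves": [[[0,0,5,0,255],[0,0,5,0,255],[0,0,5,0,255],[0,0,5,0,255],[0,0,5,0,255],[0,0,5,0,255],[0,0,4,0,255],[0,0,4,0,255],[2,0,4,0,255],[3,0,4,0,255],[4,0,4,0,255],[4,0,4,0,255],[4,0,4,0,255],[4,0,3,0,255],[4,0,3,0,255],[4,0,3,0,255],[4,0,2,0,255]]]}}

```text
t: 4.9
eef_pos: [554.6, 115.8, 105.8]
tool_rot: [-0.0, 0.141, 0.99, -0.0]
wrist_force: [0.6, 0.0, 0.9]
opening: -0.001
gripper_force: 0.2
```

Emit:
{"name": "carry_out", "arguments": {"moves": [[[4,0,1.5,0,255],[4,0,1.5,0,255],[3,0,1.5,0,255],[0,0,1,0,255],[0,0,1,0,255],[0,0,0.5,0,255],[0,0,0,0,255]]]}}

```text
t: 5.6
eef_pos: [544.4, 118.9, 99.6]
tool_rot: [-0.001, 0.141, 0.99, 0.0]
wrist_force: [-2.7, -0.8, 5.2]
opening: -0.004
gripper_force: 2.4
```

Emit:
{"name": "carry_out", "arguments": {"moves": [[[0,0,0.7,0,255],[0,0,0.7,0,255],[0,0,0,0,255],[0,0,0,0,255]]]}}

```text
t: 6.0
eef_pos: [544.5, 118.9, 99.5]
tool_rot: [-0.001, 0.141, 0.99, 0.0]
wrist_force: [-5.4, -1.4, 13.5]
opening: -0.0
gripper_force: 6.3
```

Lid firmly closed (13 N with no give). Going above the trigger and opening for a close look.

Emit:
{"name": "carry_out", "arguments": {"moves": [[[0,0,-10,0,255],[0,0,-30,0,255],[0,0,-30,0,255],[0,0,-30,0,200],[-3,-23,-15,0,0],[-3,-23,0,0,0],[-3,-23,0,0,0],[-3,-23,0,0,0],[-3,-23,0,0,0],[-3,-23,0,0,0],[-3,-23,0,0,0],[-3,-23,0,0,0],[-3,-23,0,0,0],[0,-23,0,0,0],[0,0,0,0,0],[0,0,0,0,0]]]}}

```text
t: 7.6
eef_pos: [506.6, -110.0, 213.0]
tool_rot: [0.0, 0.142, 0.99, 0.0]
wrist_force: [-0.5, 0.9, -0.1]
opening: 1.0
gripper_force: 0.0
```

Run:
```python
from bench import env,optics
from h import *
s=env.observe();d=optics.get_image("wrist")
im=d["color"][:,:,::-1].copy();cv2.imwrite("pics/w1.png",im)
c=(np.array(d["K"]),d["k1"],*cam(d,s))
hsv=cv2.cvtColor(im,cv2.COLOR_BGR2HSV)
m=((hsv[...,0]<6)|(hsv[...,0]>174))&(hsv[...,1]>170)&(hsv[...,2]>60)
n,l,st,ce=cv2.connectedComponentsWithStats(m.astype(np.uint8))
for i in range(1,n):
    if st[i,4]>100: print(st[i],ce[i],onz(ce[i],125,*c).round(1))
cv2.imwrite("pics/w1.png",im)
print(s["eef_pos"])
# predicted trigger tops
for P in [(506.5,-110,125),(499.6,-136,125),(513.4,-84,125)]: print(P,proj(P,*c))
np.save("c1.npy",np.array(c,dtype=object),allow_pickle=True)
```

```text
[334 169  22  53 860] [344.65116279 195.7244186 ] [503.3 -84.9 125. ]
[267 171  22  54 946] [277.72093023 197.92283298] [ 491.2 -132.4  125. ]
[ 506.63666908 -110.00116685  212.96006856]
(506.5, -110, 125) [[312.88296239 208.8310493 ]]
(499.6, -136, 125) [[276.57011371 209.69601478]]
(513.4, -84, 125) [[349.24615855 207.96077771]]
```

View pics/w1.png

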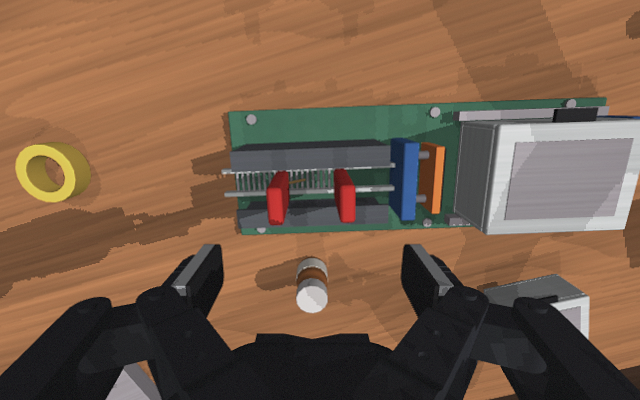

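The wrist view shows the lid shut, bar tops at about (275,203) and (348,203), pad's face at x≈443, and tin side at x≈456–480. The trigger is ~4 mm nearer the robot than estimated. I'll measure the pad–tin gap and descend.

```bash
cat > gap.py <<'E'
# colour-blob measurements of pad/jaw in every camera, given now
from bench import env,optics
from h import *
u=np.array([.27,.963,0]);T=np.array([503,-110,0])
def look(save=None):
    s=env.observe();out={}
    for n in("wrist","scene"):
        d=optics.get_image(n);c=(np.array(d["K"]),d["k1"],*cam(d,s));im=d["color"][:,:,::-1].copy()
        if save: cv2.imwrite(f"pics/{save}_{n}.png",im)
        h=cv2.cvtColor(im,cv2.COLOR_BGR2HSV)
        for col,lo,hi in(("orange",(10,200,120),(17,255,255)),("blue",(100,150,70),(118,255,255))):
            m=cv2.inRange(h,lo,hi);k,l,st,ce=cv2.connectedComponentsWithStats(m)
            r=[(tuple(st[i][:5]),ce[i].round(1)) for i in range(1,k) if st[i,4]>60]
            print(n,col,[(tuple(map(int,a)),b.tolist(),[round(float((onz(b,z,*c)-T)@u),1) for z in(60,80)]) for a,b in r])
    print({k:s[k] for k in("t","opening","gripper_force","wrist_force")})
E
python3 - <<'E'
from gap import *
look("g0")
ds={n:optics.get_image(n) for n in("side","scene")}
C={n:(np.array(d["K"]),d["k1"],*cam(d)) for n,d in ds.items()}
def tri(a,b):
    A=[];B=[]
    for uv,c in(((a[0]/3.6+250,a[1]/3.6+140),C["side"]),((b[0]/4.4+225,b[1]/4.4+150),C["scene"])):
        o,d=ray(uv,*c);d/=np.linalg.norm(d);M=np.eye(3)-np.outer(d,d);A.append(M);B.append(M@o)
    x=np.linalg.lstsq(np.vstack(A),np.hstack(B),rcond=None)[0];return x.round(1),((x-T)@u).round(1)
print(tri((273,266),(380,266)),tri((184,260),(306,230)))
print("blue",tri((274,292),(357,278)),tri((170,282),(268,240)))
w=np.load("c1.npy",allow_pickle=True)
for p,z in(((443,180),60),((443,180),80),((432,180),80),((418,180),80),((390,180),80),((456,165),14),((493,180),72),((493,180),80)):print(p,z,((onz(p,z,*w)-T)@u).round(1))
E
```

```text
wrist orange []
wrist blue [((399, 139, 19, 81, 1080), [407.9, 180.0], [92.0, 85.5])]
scene orange [((293, 201, 18, 22, 111), [303.4, 210.2], [112.2, 91.7])]
scene blue [((78, 64, 57, 26, 956), [106.5, 76.3], [250.6, 225.5]), ((226, 76, 8, 11, 77), [229.6, 81.0], [707.5, 667.2]), ((407, 140, 33, 35, 934), [422.6, 157.8], [647.0, 608.7]), ((285, 205, 22, 25, 208), [296.6, 215.3], [81.8, 62.3]), ((0, 255, 49, 49, 322), [23.0, 278.5], [-534.7, -533.7])]
{'t': 7.65, 'opening': 1.001505707805634, 'gripper_force': 0.0, 'wrist_force': array([ 0.05632267,  0.26512605, -0.82062852])}
(array([565.9,  -0.9,  63.6]), np.float64(122.0)) (array([504. ,  11.8,  63.6]), np.float64(117.6))
blue (array([564.1, -28.6,  68.3]), np.float64(94.9)) (array([493.1, -15.3,  68.5]), np.float64(88.5))
(443, 180) 60 124.0
(443, 180) 80 115.1
(432, 180) 80 105.4
(418, 180) 80 93.2
(390, 180) 80 68.6
(456, 165) 14 156.8
(493, 180) 72 164.1
(493, 180) 80 159.2
```

Emit:
{"name": "carry_out", "arguments": {"moves": [[[3,0,10,0,0],[1,0,15,0,0],[0,0,15,0,0],[0,0,15,0,0],[0,0,15,0,0],[0,0,10,0,0],[0,0,10,0,0],[0,0,7,0,0],[0,0,0,0,0]]]}}

```text
t: 8.75
eef_pos: [501.9, -108.4, 114.9]
tool_rot: [-0.001, 0.141, 0.99, -0.0]
wrist_force: [-0.7, -0.1, -0.5]
opening: 0.999
gripper_force: 0.0
```

Emit:
{"name": "carry_out", "arguments": {"moves": [[[0,0,0,0,60],[0,0,0,0,100],[0,0,0,0,140],[0,0,0,0,180],[0,0,0,0,180],[0,0,0,0,180],[0,0,0,0,180]]], "force": 40}}

```text
t: 9.45
eef_pos: [504.0, -110.1, 119.1]
tool_rot: [0.001, 0.14, 0.99, -0.0]
wrist_force: [-5.3, -0.9, 15.8]
opening: 0.404
gripper_force: 39.0
```

```bash
sed -i 's/(10,200,120)/(8,190,60)/;s/(17,255,255)/(18,255,255)/;s/>60\]/>60 and 210<ce[i][0]<520 and 130<ce[i][1]<300]/' gap.py; python3 -c "
from gap import *
look('s1')"
```

```text
wrist orange []
wrist blue [((457, 159, 34, 115, 2256), [474.2, 217.6], [104.4, 92.9])]
scene orange [((296, 200, 18, 21, 110), [305.7, 208.3], [123.4, 102.6]), ((296, 254, 14, 8, 72), [302.2, 257.5], [-27.3, -43.1])]
scene blue [((407, 140, 33, 35, 933), [422.6, 157.8], [647.0, 608.7]), ((288, 203, 21, 25, 249), [299.0, 214.1], [90.4, 70.6])]
{'t': 9.45, 'opening': 0.4044420306661517, 'gripper_force': 39.01343107223511, 'wrist_force': array([-5.32193004, -0.93384728, 15.82694021])}
```

First full squeeze worked: the jaw advanced ~11 mm in the scene view. Release, then two more squeezes, checking in between.

Emit:
{"name": "carry_out", "arguments": {"moves": [[[0,0,0,0,100],[0,0,0,0,20],[0,0,0,0,20],[0,0,0,0,20],[0,0,0,0,20],[0,0,0,0,20],[0,0,0,0,60],[0,0,0,0,100],[0,0,0,0,140],[0,0,0,0,180],[0,0,0,0,180],[0,0,0,0,180]]]}}

```text
t: 10.75
eef_pos: [503.5, -110.0, 118.5]
tool_rot: [0.001, 0.14, 0.99, -0.0]
wrist_force: [-4.7, -1.2, 16.4]
opening: 0.405
gripper_force: 38.1
```

```bash
python3 -c "
from gap import *
look('s2')"
```

```text
wrist orange []
wrist blue [((474, 160, 37, 115, 2258), [492.6, 217.9], [115.9, 103.2])]
scene orange [((299, 199, 18, 20, 106), [308.5, 206.7], [134.7, 113.5]), ((296, 254, 14, 8, 69), [302.1, 257.5], [-27.4, -43.3])]
scene blue [((407, 140, 33, 35, 934), [422.6, 157.8], [647.0, 608.7]), ((291, 202, 21, 24, 273), [301.7, 212.7], [100.4, 80.3])]
{'t': 10.75, 'opening': 0.4050710385118664, 'gripper_force': 38.06730508804321, 'wrist_force': array([-4.74640333, -1.15812514, 16.44366612])}
```

Emit:
{"name": "carry_out", "arguments": {"moves": [[[0,0,0,0,100],[0,0,0,0,20],[0,0,0,0,20],[0,0,0,0,20],[0,0,0,0,20],[0,0,0,0,20],[0,0,0,0,60],[0,0,0,0,100],[0,0,0,0,140],[0,0,0,0,180],[0,0,0,0,180],[0,0,0,0,180]]]}}

```text
t: 12.05
eef_pos: [503.5, -110.0, 118.6]
tool_rot: [0.001, 0.14, 0.99, -0.0]
wrist_force: [-6.3, -2.2, 16.5]
opening: 0.401
gripper_force: 38.0
```

```bash
python3 -c "
from gap import *
look('s3')
a=cv2.imread('pics/s3_wrist.png')[120:300,400:640];b=cv2.imread('pics/s3_scene.png')[170:260,270:390]
f=lambda i,k:cv2.resize(i,None,fx=k,fy=k,interpolation=cv2.INTER_CUBIC)
cv2.imwrite('pics/s3c.png',np.hstack([f(a,1.8),f(b,3.0)[:, :360]][0:1]+[cv2.copyMakeBorder(f(b,3.0),0,54,0,0,cv2.BORDER_CONSTANT)]))"
```

```text
wrist orange []
wrist blue [((490, 159, 40, 116, 2240), [510.5, 217.5], [127.7, 113.6])]
scene orange [((302, 198, 17, 19, 102), [311.7, 205.8], [144.5, 122.9]), ((296, 254, 14, 8, 70), [302.2, 257.5], [-27.3, -43.1])]
scene blue [((407, 140, 33, 35, 934), [422.6, 157.8], [647.0, 608.7]), ((294, 200, 21, 25, 285), [304.4, 211.3], [110.5, 90.0])]
{'t': 12.05, 'opening': 0.40057564512197874, 'gripper_force': 38.02609205245972, 'wrist_force': array([-6.32288892, -2.15717514, 16.49903489])}
```

View pics/s3c.png

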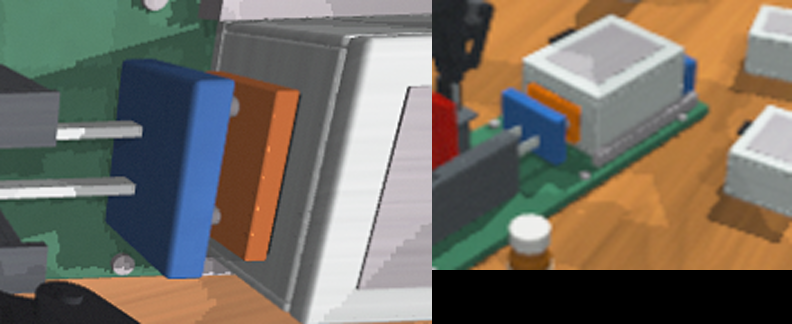

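The pad is now close to the tin (orange edge at crop (283,170), tin's top edge about (325,170)). Measuring the remaining gap.

```bash
python3 -c "
from gap import *
s=env.observe();d=optics.get_image('wrist');c=(np.array(d['K']),d['k1'],*cam(d,s))
q=lambda x,y,z:round(float((onz((x/1.8+400,y/1.8+120),z,*c)-T)@u),1)
print('pad face',q(299,92,64),q(265,260,64),q(283,170,64),'pad back',q(277,88,64),q(247,258,64))
print('tin rim',[q(x,y,z) for x,y in((355,40),(325,170),(292,312)) for z in(70,72,76)],'lid top',q(368,38,80),q(318,312,80))
print('blue front top',q(233,82,68),q(200,275,68))
"
```

```text
pad face 153.6 155.4 154.3 pad back 145.8 148.5
tin rim [162.7, 160.8, 157.0, 163.5, 161.6, 157.8, 164.8, 162.9, 159.1] lid top 157.0 164.4
blue front top 127.5 129.3
```

Gap ≈ 7 mm; a full squeeze (≈11 mm) would give ~3 mm of pad. Doing that one, then measuring.

Emit:
{"name": "carry_out", "arguments": {"moves": [[[0,0,0,0,100],[0,0,0,0,20],[0,0,0,0,20],[0,0,0,0,20],[0,0,0,0,20],[0,0,0,0,20],[0,0,0,0,60],[0,0,0,0,100],[0,0,0,0,140],[0,0,0,0,180],[0,0,0,0,180],[0,0,0,0,180]]]}}

```text
t: 13.4
eef_pos: [503.5, -110.0, 118.8]
tool_rot: [0.0, 0.14, 0.99, -0.0]
wrist_force: [-5.7, 0.1, 18.4]
opening: 0.401
gripper_force: 37.9
```

```bash
python3 -c "
from gap import *
look('s4')
a=cv2.imread('pics/s4_wrist.png')[120:300,420:640]
cv2.imwrite('pics/s4c.png',cv2.resize(a,None,fx=3,fy=3,interpolation=cv2.INTER_CUBIC))"
```

```text
wrist orange []
wrist blue []
scene orange [((296, 254, 14, 8, 71), [302.1, 257.6], [-27.7, -43.5])]
scene blue [((407, 140, 33, 35, 933), [422.6, 157.8], [647.0, 608.7]), ((296, 199, 21, 24, 267), [306.8, 209.7], [120.8, 100.0])]
{'t': 13.4, 'opening': 0.4010302400913419, 'gripper_force': 37.89772868156433, 'wrist_force': array([-5.74558214,  0.11915374, 18.38402361])}
```

View pics/s4c.png

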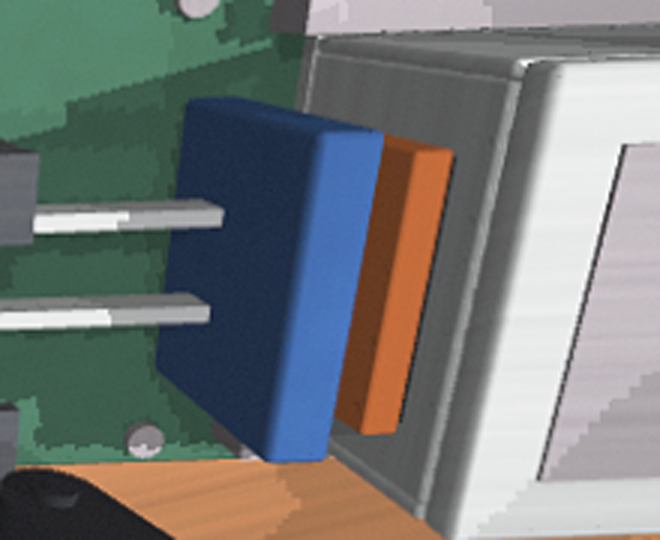

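```bash
cat >> gap.py <<'E'
def wq():
    s=env.observe();d=optics.get_image('wrist');c=(np.array(d['K']),d['k1'],*cam(d,s))
    return lambda x,y,z:round(float((onz((x/3+420,y/3+120),z,*c)-T)@u),1)
E
python3 -c "
from gap import *
q=wq()
print('pad face',q(456,153,64),q(400,432,64),q(428,293,64))
print('rim',[q(x,y,72) for x,y in((522,78),(470,290),(423,512))])
print('blue',q(382,135,68),q(326,460,68))
"
```

```text
pad face 157.4 159.7 158.5
rim [159.7, 159.8, 161.9]
blue 138.3 141.2
```

Blue jaw moved +11 mm, pad face only ~4 mm, so the pad is in ≈7 mm. I'll confirm that the tin slid up to the fixed jaw.

```bash
python3 -c "
from h import *
for n,regs in(('wrist',{'tin':(130,290,565,638),'bg':(250,395,240,330),'bg2':(5,110,300,640)}),('scene',{'tin':(173,215,300,352),'bg':(280,390,150,380)})):
  A,B,Z=[cv2.cvtColor(cv2.imread(f'pics/{s}_{n}.png'),cv2.COLOR_BGR2GRAY).astype(np.float32) for s in('s3','s4','s2')]
  for r,(a,b,c,d) in regs.items():
    w=cv2.createHanningWindow((d-c,b-a),cv2.CV_32F)
    print(n,r,'s3-s4',cv2.phaseCorrelate(A[a:b,c:d],B[a:b,c:d],w),'s2-s3',cv2.phaseCorrelate(Z[a:b,c:d],A[a:b,c:d],w)[0])
"
```

```text
wrist tin s3-s4 ((1.03059169132991, 0.018760177138418044), 0.8512273216247559) s2-s3 (0.35324385102444467, -0.16989958138532302)
wrist bg s3-s4 ((0.0029126109189263616, -0.04630306512790128), 0.9872015445850514) s2-s3 (-0.020140398735854603, -0.0589066263144673)
wrist bg2 s3-s4 ((-0.1534662630699586, 0.18448130677740693), 0.8860115659580309) s2-s3 (-0.11761947549621254, -0.023360350425548404)
scene tin s3-s4 ((0.1488198400511891, 0.6390761063219763), 1.0118404902548457) s2-s3 (0.0909887133349514, 0.464891282281215)
scene bg s3-s4 ((-0.12700449188524487, 0.020623087979181776), 0.9963757997088962) s2-s3 (0.07171025142299925, -0.011845454108190268)
```

```bash
python3 -c "
from gap import *
s=env.observe();d=optics.get_image('wrist');c=(np.array(d['K']),d['k1'],*cam(d,s))
f=lambda x,y,z:float((onz((x,y),z,*c)-T)@u)
print('mm/px at lid',f(601,210,80)-f(600,210,80))
for n in('s1','s2','s3','s4'):
  h=cv2.cvtColor(cv2.imread(f'pics/{n}_wrist.png'),cv2.COLOR_BGR2HSV)
  B=[];O=[];G=[]
  for y in range(178,254,2):
    r=h[y];o=np.where((r[:,0]>=6)&(r[:,0]<=16)&(r[:,1]>150)&(r[:,2]>150))[0];b=np.where((r[:,0]>=98)&(r[:,0]<=125)&(r[:,1]>110)&(r[:,2]>120))[0]
    b=b[(b>420)&(b<580)]
    if len(b): 
      o=o[(o>b.max())&(o<b.max()+45)]
      B.append(f(b.max()+.5,y,68))
      if len(o):O.append(f(o.max()+.5,y,64));G.append(O[-1]-B[-1])
  print(n,len(B),len(G),np.median(B),np.median(O),np.median(G),np.std(G))
"
```

```text
mm/px at lid 0.5862386880530153
s1 38 38 106.31247195938118 131.66333648778246 25.375965326935777 0.26608766402707534
s2 38 38 117.84912178536845 143.30671369642758 25.533360172080855 0.3015257322603028
s3 38 38 128.6862651510279 154.3200113122298 25.602819066688753 0.26284708149388375
s4 38 38 139.37032556881195 157.30070176888435 17.855721497950924 0.29837198199510995
```

The pad is pushed in 7.7 mm (±0.4). That is above the 6 N maximum tin friction, so the tin bears on the fixed jaw. Handing in while still holding the squeeze.

```bash
python3 -c "
from bench import env
print(env.finish_job())"
```

```text
the job is handed in; nothing more can be done
None
```

The job is handed in: the lid is closed and the tin gripped with the pad measured about 7.7 mm in (half its 14 mm travel is 7 mm), the trigger is still held squeezed, and the bystanders were not approached. The hand-in call returned no verdict.

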